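# Put the stacked setting rings away in their glazed gauge case

### The job

Open the lid of the gauge case by its knob, far enough that it stays open by itself, then take the stack of three setting rings apart and lay each ring flat and fully down in the recess of its own size in the case. Leave the lid standing open, so that the rings can be oiled, and do not shift the glass vial that stands by the stack.

Things in the scene. Friction and masses are not known exactly. Their poses are not given: they have to be found in the camera images.
- ring_large_centre (a point): the large plain steel setting ring (a thick-walled ring gauge with a dark knurled belt): 48 mm outside diameter, 26 mm bore (hold it by the outside, not in the bore), 20 mm high, bottom of the stack at the start. The point is the ring's centre, 10 mm above its underside; z is its axis (up when flat).
- ring_middle_centre (a point): the middle plain steel setting ring (a thick-walled ring gauge with a dark knurled belt): 36 mm outside diameter, 16 mm bore (hold it by the outside, not in the bore), 20 mm high, middle of the stack at the start. The point is the ring's centre, 10 mm above its underside; z is its axis (up when flat).
- ring_small_centre (a point): the small plain steel setting ring (a thick-walled ring gauge with a dark knurled belt): 24 mm outside diameter, 10 mm bore (hold it by the outside, not in the bore), 20 mm high, top of the stack at the start. The point is the ring's centre, 10 mm above its underside; z is its axis (up when flat).
- seat_large_floor (a point): seat of the large ring: pale wooden block in the case (74 x 66 mm, the three alike outside, side by side 66.5 mm apart in any order) with a bevelled round recess 55 mm wide, 8 mm deep. The point: centre of the recess's floor, 19 mm above the bench, 8 mm below the block's top, 9 mm below the case's rim. x: from the case's front to its hinges, y along the row of seats, z up.
- seat_middle_floor (a point): seat of the middle ring: pale wooden block in the case (74 x 66 mm, the three alike outside, side by side 66.5 mm apart in any order) with a bevelled round recess 43 mm wide, 8 mm deep. The point: centre of the recess's floor, 19 mm above the bench, 8 mm below the block's top, 9 mm below the case's rim. x: from the case's front to its hinges, y along the row of seats, z up.
- seat_small_floor (a point): seat of the small ring: pale wooden block in the case (74 x 66 mm, the three alike outside, side by side 66.5 mm apart in any order) with a bevelled round recess 31 mm wide, 8 mm deep. The point: centre of the recess's floor, 19 mm above the bench, 8 mm below the block's top, 9 mm below the case's rim. x: from the case's front to its hinges, y along the row of seats, z up.
- lid (a joint): hinged lid of the gauge case: dark wooden frame with a clear pane, 86 mm deep, 212 mm long, 23 mm thick, hinged along the back of the 28 mm high case. 0 = shut, grows in rad to the stop at 1.95. 0.2 kg, free-moving; let go below about 1.1 rad it falls shut, past about 1.4 rad it falls open onto its stop and stays, wholly behind the hinge line.
- lid_knob (a point): the centre of the small brass ball (14 mm diameter) of the pull knob in the middle of the lid's front face, on a level stem 7 mm thick: 16 mm in front of that face, 102 mm in front of the hinge line and 9 mm above its height when shut (37 mm above the bench). Axes turn with the lid; y is parallel to the hinge. When the lid stands upright the knob points up.
- lid_hinge (a point): the middle of the hinge line along the back upper edge of the case, 28 mm above the bench. x points from the case's front to its back, y along the hinge line (the lid opens by turning about +y: front edge up and to the back), z up. The case is fixed to the bench.
- vial_centre (a point): the corked glass vial, a bystander standing upright near the stack: 24 mm in diameter, 54 mm high; the point is its centre, half-way up.
Not all that is in view belongs to the job. Leave any turquoise look-alike of the part that bears ring_small_centre alone.

How it is judged (in metres and radians):
On the way:
1. the lid has been opened past its balance point and stands open (value of joint lid above 1.5 rad), for 0.2 s.
At the end, for the whole second after the job is handed in: The lid stands open (more than 1.5 rad), and each of the three rings lies in the recess of its own size: within 7 mm of its centre, fully down on its floor (within 2.5 mm), flat within 0.08 rad and at rest (value of joint lid above 1.5 rad and horizontal distance between ring_large_centre and seat_large_floor below 0.007 m and z of ring_large_centre in the frame of seat_large_floor below 0.0125 m and angle between each of ring_large_centre, ring_middle_centre, ring_small_centre's own z axis and vertical below 0.08 rad and linear speed of each of ring_large, ring_middle, ring_small below 0.02 m/s and horizontal distance between ring_middle_centre and seat_middle_floor below 0.007 m and z of ring_middle_centre in the frame of seat_middle_floor below 0.0125 m and horizontal distance between ring_small_centre and seat_small_floor below 0.007 m and z of ring_small_centre in the frame of seat_small_floor below 0.0125 m); the robot touches nothing.
It fails at once if the glass vial is shifted by more than 20 mm (distance of vial_centre from where it was at the start of the episode above 0.02 m).
It also fails if it takes over 90 s, if anything falls off the work surface, if the arm or the gripper's body presses on something with over 40 N, if the wrist force passes 120 N, or if a joint passes its speed limit or range.

### The arm

A 6-joint arm with a two-finger parallel gripper is mounted at the origin on a cart in front of the work surface, level with it; the furniture and walls round the work are solid. World frame = base frame: x ahead of the robot, y to its left, z up, the work surface at z = 0. Lengths are in mm, angles in rad, forces in N, time in s.
With the tool pointing down it reaches from about 350 to 975 mm from the base axis. Payload 7.1 kg.
Tool frame: the origin (TCP) lies on the mounting face of the last link; the fingertips stand 182 mm ahead of it and the grasp point (between the pads) lies 163 mm ahead of it (ctrl.tip_reach is the distance from the TCP to the fingertips, in mm); z points along the fingers, y is the direction in which the jaws open and shut (so a half turn about z gives the same grasp; the last joint's range is limited). The gripper opens to 88 mm and grips with 3 to 60 N. Pads are 20 mm wide; open, the fingers measure 115 mm over their backs; the gripper's body (75 mm by 178 mm) begins 61 mm behind the grasp point.
Start: joints at [-1.368, 0.423, 1.63, -0, 1.089, -0.019], TCP at [137.511, -609.67, 404.675] pointing down, gripper open.
Joint ranges: [-3, 3], [-0.9, 2.11], [0.09, 2.58], [-1.31, 4.45], [0.11, 2.69], [-2.54, 2.54]. Speed limits (rad/s): [2.39, 2.39, 3.01, 3.14, 3.14, 3.14].

### API

Orientations are given as a rotation vector (axis times angle).
In Python, from workcell import ctrl gives the robot as it stands.
- The arm moves only by the tool jog_arm, never from a script. Its argument "steps" is a list that holds one entry, the list of rows, each a list of 7 numbers: the shift along the tool's x, y, z in m, then the turn, a rotation vector about the tool's x, y, z in degrees, then the gripper's target within -1 to 1 (shut at 1, half-way at 0, fully open at -1). A call has 1 to 20 rows; each row shifts and turns the commanded pose from where the row before left it, along the tool's axes as they then stand; what a row does not reach is not made up. A row lasts 1/12 s, in which the tool goes at most 41.7 mm and 7.16 degrees, less where a joint would pass 70% of its speed; a pose out of reach is approached as far as the arm can. A call is refused whole if a number of a shift passes 0.0417 or a number of a turn 7.16, either way. A call with a gripper value outside its range is refused whole. The fingers move at their own pace and stop on an object; the grip force is fixed at half the most. Time passes only in rows, so rows that do not move let the fingers close. It gives the time, the measured TCP pose, the force and the opening at its end, in the units of the state.
- ctrl.get_obs(): the state, without advancing time (a new reading comes with each control period).
- ctrl.get_image(name): name is "scene" or "top"; returns the picture (384x512x3 uint8, red, green, blue); there is no depth.
- ctrl.camera_info(name): a dict with "fx", "fy", "cx", "cy" (pixels), "origin" and "attitude" of the camera in the world. Camera axes: x right, y down, z forward; pixel columns grow to the right and rows downward; lengths in mm; the calibration is good to about 2 mm. A picture is of the moment at which its call begins. camera_info takes no time and is no camera call.
- ctrl.close_job(): hands the job in, once; it reports no verdict.
Trained networks look in the newest picture that a camera, given by its name, has taken for a name from the list of things; names that differ only in an ending like _2 or _b are one class to them, and where a whole thing is asked for, a point or a joint stands for the part that bears it (a point fixed in the world has none). Each returns a list of dicts, best first, with "p" (0 to 1); they miss things now and then, are a little off and sometimes report something else, mostly with a low value. They report only what shows in the picture. A call takes as long as a camera call. They do not tell look-alikes from the thing itself.
- ctrl.look_for(thing, camera): "bbox" ([left, top, right, bottom] in pixels, round what is visible of it).
- ctrl.trace(thing, camera): "pixels" (384x512 bool, what is visible of it) and "bbox" ([left, top, right, bottom] in pixels, round what is visible of it).
- ctrl.landmark_of(thing, camera): "uv" ([column, row] in pixels: a listed point, or the origin of a listed thing).
The state is a dict: "t": time; "qpos": joint angles; "qvel": joint speeds; "joint_torque": joint torques, N m; "ee_pos": TCP position; "orientation": TCP orientation; "ft_force": force on the tool from outside, world axes, zero at the start; "moment": the same for the moment, N m; "width": finger opening in mm.
Only numpy, scipy, OpenCV 4.12 (cv2) and the standard library are available. Lean on these libraries where they do the work, as an engineer would, in place of code of your own. Each camera call takes 0.05 s, during which the arm holds its last target.

## Working session

There is one attempt and no reset: what is moved stays moved. The work goes in short steps, Python scripts to look and compute and a tool call to move; the robot and the scene stay as the last step left them, time stands still between calls to the robot, and variables do not carry over. Pictures are saved under pics/ and viewed, and the job is handed in when it is done.

Besides the shell and the picture viewer there is one more tool, called after "Request:" as a command line: name --argument value ..., lists and objects as JSON in quotes. jog_arm: Moves the arm, as the interface text tells. Its arguments: {"type":"object","properties":{"steps":{"type":"array"}},"required":["steps"]}

```bash
ls; mkdir -p pics
python3 - <<'E'
from workcell import ctrl
import cv2
o=ctrl.get_obs(); print(o['t'],o['ee_pos'],o['orientation'],o['width'],o['ft_force'],ctrl.tip_reach)
for n in ("scene","top"):
    im=ctrl.get_image(n); cv2.imwrite(f"pics/{n}0.png",im[:,:,::-1]); print(n,ctrl.camera_info(n))
    for t in ["ring_large_centre","ring_middle_centre","ring_small_centre","seat_large_floor","seat_middle_floor","seat_small_floor","lid_knob","lid_hinge","vial_centre"]:
        print(t,[(r['uv'],round(r['p'],2)) for r in ctrl.landmark_of(t,n)][:4])
E
```

```text
pics
0.0 [ 137.43288944 -609.41598592  403.88050844] [-3.12076845e+00 -3.47389895e-01  1.99947632e-04] 87.67830443158343 [-0.45998226  0.19147153 -0.03375541] 182.0
scene {'fx': 437.51707710175236, 'fy': 437.51707710175236, 'cx': 257.2447393252833, 'cy': 193.14859144883542, 'origin': array([ 197.00827536, -326.56748852,  674.07340133]), 'attitude': array([-2.33324733,  0.59157664, -0.25295542])}
ring_large_centre [([243.6, 235.7], 0.62)]
ring_middle_centre [([245.8, 233.8], 0.56), ([259.1, 192.2], 0.31)]
ring_small_centre [([305.2, 250.6], 0.72), ([246.7, 225.7], 0.49)]
seat_large_floor []
seat_middle_floor []
seat_small_floor []
lid_knob [([257.8, 193.7], 0.73)]
lid_hinge [([302.2, 177.7], 0.89)]
vial_centre [([211.1, 209.2], 0.56)]
top {'fx': 466.1206946354558, 'fy': 466.1206946354558, 'cx': 246.62859091663785, 'cy': 187.88905271484194, 'origin': array([363.32433441, 155.84393323, 923.10410471]), 'attitude': array([-2.13903178,  2.11797303, -0.17334737])}
ring_large_centre [([268.0, 236.5], 0.71)]
ring_middle_centre [([270.6, 234.3], 0.69)]
ring_small_centre [([310.3, 194.3], 0.56), ([273.9, 235.8], 0.52), ([235.6, 194.9], 0.3)]
seat_large_floor []
seat_middle_floor [([272.0, 233.5], 0.47)]
seat_small_floor []
lid_knob [([233.7, 196.0], 0.97)]
lid_hinge [([235.2, 150.0], 0.7)]
vial_centre [([228.3, 249.5], 0.63)]
```

View pics/scene0.png

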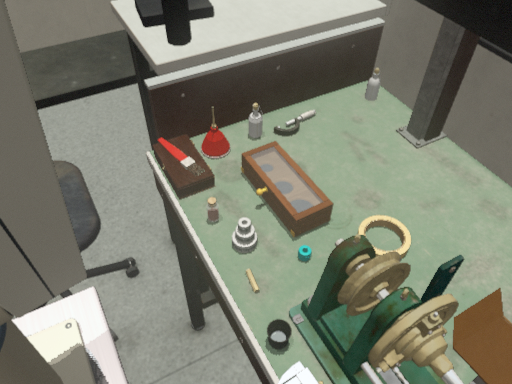

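View pics/top0.png

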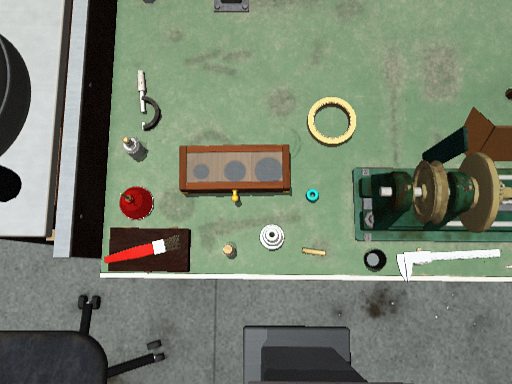

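The top view shows the case (pixels 180-290 × 145-193) with its knob at (234,196) and the stack at (271,237). The vial is at (229,249) and the turquoise decoy at (312,196). Through the pane, the recesses look small, middle and large from left to right. Next I'll work out positions.

```bash
cat > h.py <<'E'
from workcell import ctrl
import cv2, numpy as np
from scipy.spatial.transform import Rotation as R
def ray(cam,uv):
    c=ctrl.camera_info(cam); d=R.from_rotvec(c['attitude']).apply([(uv[0]-c['cx'])/c['fx'],(uv[1]-c['cy'])/c['fy'],1.0])
    return np.array(c['origin']),d
def onz(cam,uv,z):
    o,d=ray(cam,uv); return o+d*(z-o[2])/d[2]
def proj(cam,P):
    c=ctrl.camera_info(cam); p=R.from_rotvec(c['attitude']).inv().apply(np.atleast_2d(P)-c['origin'])
    return np.c_[p[:,0]/p[:,2]*c['fx']+c['cx'],p[:,1]/p[:,2]*c['fy']+c['cy']]
def tri(uvs):
    A=np.zeros((3,3));b=np.zeros(3)
    for cam,uv in uvs:
        o,d=ray(cam,uv);d/=np.linalg.norm(d);M=np.eye(3)-np.outer(d,d);A+=M;b+=M@o
    return np.linalg.solve(A,b)
def snap(cam,name,box=None,s=1):
    im=ctrl.get_image(cam)[:,:,::-1]
    if box: im=im[box[1]:box[3],box[0]:box[2]]
    im=cv2.resize(im,None,fx=s,fy=s,interpolation=cv2.INTER_CUBIC); cv2.imwrite('pics/'+name,im)
E
python3 - <<'E'
from h import *
np.set_printoptions(precision=1,suppress=True)
S={'knob':((257.8,193.7),(233.7,196.0),37),'hinge':((302.2,177.7),(235.2,150),28),'large':((243.6,235.7),(268,236.5),10),'mid':((245.8,233.8),(270.6,234.3),30),'small':((246.7,225.7),(273.9,235.8),50),'vial':((211.1,209.2),(228.3,249.5),27)}
for k,(a,b,z) in S.items(): print(k,onz('scene',a,z),onz('top',b,z),tri([('scene',a),('top',b)]))
for u in [(201,171),(235,171),(268,169)]: print(onz('top',u,26))
snap('top','t1.png',[170,130,330,260],5)
snap('scene','s1.png',[190,130,350,260],5)
for n in('scene','top'):
  for t in ('ring_small_centre','vial_centre'):
    for r in ctrl.trace(t,n): print(n,t,r['bbox'],r['p'])
E
```

```text
knob [491.3 186.8  37. ] [500.  188.6  37. ] [497.4 190.2  31.6]
hinge [599.5 190.5  28. ] [593.4 187.4  28. ] [593.8 186.3  33.8]
large [427.4 125.8  10. ] [424.8 121.4  10. ] [424.7 121.5  16.5]
mid [426.1 114.2  30. ] [427.7 117.2  30. ] [427.8 117.1  25.6]
small [429.1 116.1  50. ] [423.5 111.9  50. ] [424.7 111.6  57.1]
vial [395.6 201.5  27. ] [398.1 197.7  27. ] [396.3 198.2  30.4]
[550.8 254.1  26. ]
[551.4 187.2  26. ]
[556.  122.4  26. ]
scene ring_small_centre [299.9, 242.4, 311.1, 262.0] 0.74
scene ring_small_centre [241.7, 140.8, 332.3, 227.0] 0.19
top ring_small_centre [265.8, 230.0, 278.2, 242.1] 0.42
top ring_small_centre [306.7, 186.8, 320.0, 200.9] 0.41
top vial_centre [218.4, 246.5, 233.8, 258.3] 0.71
```

View pics/t1.png

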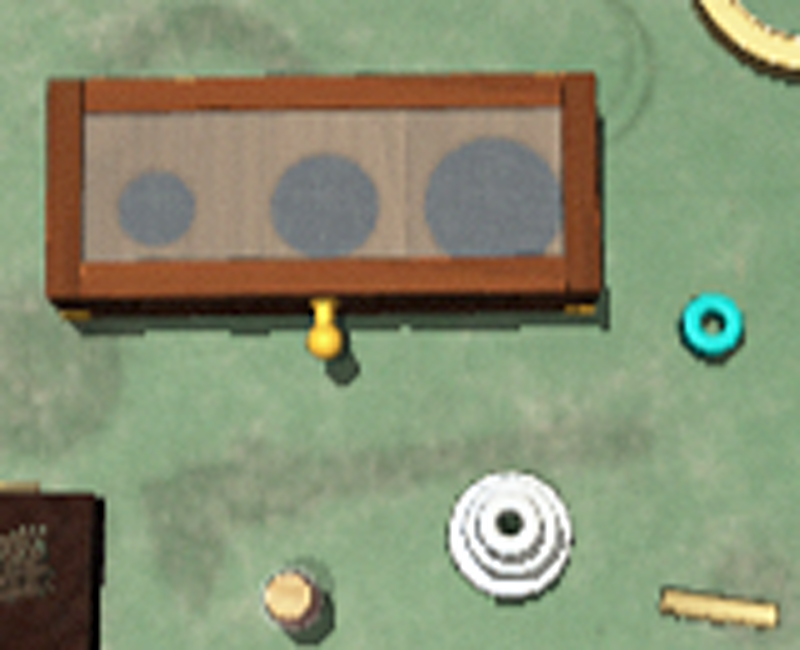

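View pics/s1.png

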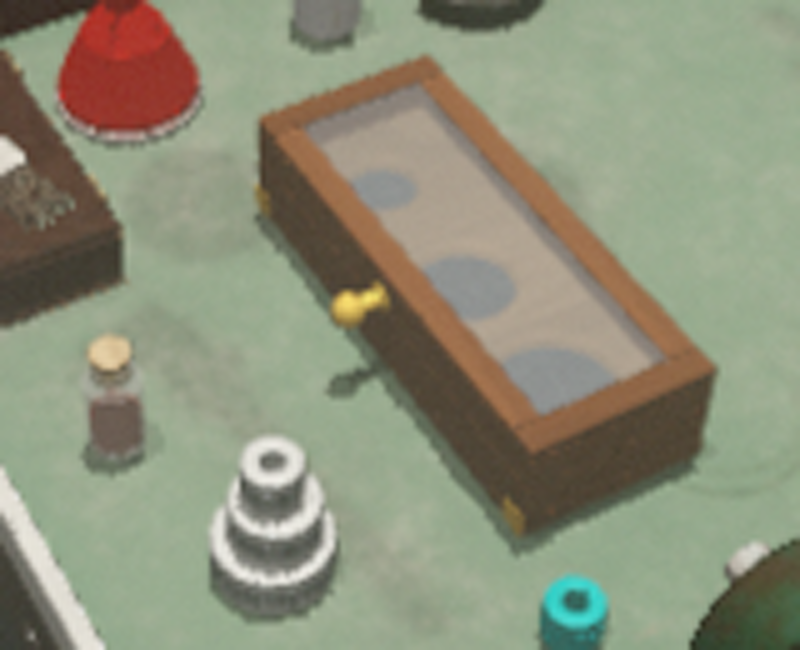

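Run:
```python
from h import *
np.set_printoptions(precision=1,suppress=True)
T=lambda x,y:(170+(x+.5)/5-.5,130+(y+.5)/5-.5)
Sc=lambda x,y:(190+(x+.5)/5-.5,130+(y+.5)/5-.5)
print('lid TL TR BR BL');c=[onz('top',T(*p),51) for p in [(47,78),(594,73),(601,294),(47,299)]]
print(np.array(c),np.mean(c,0))
c=[onz('scene',Sc(*p),51) for p in [(262,122),(428,58),(715,370),(530,450)]]
print('scene BL TL TR BR',np.array(c),np.mean(c,0))
print('knob top',onz('top',T(323,341),37),'scene',onz('scene',Sc(349,307),37))
print('hole',onz('top',T(509,522),60),onz('scene',Sc(273,461),60))
print('bigring',onz('top',T(510,538),19))
print('midring',onz('top',T(510,530),40))
print('vialtop',onz('top',T(291,594),54),onz('scene',Sc(111,351),54))
for t,z,p in [('s',26,(156,208)),('m',26,(325,205)),('l',26,(493,203))]: print(t,onz('top',T(*p),z))
```

```text
lid TL TR BR BL
[[596.  295.3  51. ]
 [599.8  84.1  51. ]
 [513.4  81.9  51. ]
 [509.5 292.2  51. ]] [554.7 188.4  51. ]
scene BL TL TR BR [[510.7 291.9  51. ]
 [594.2 295.1  51. ]
 [598.6  85.8  51. ]
 [515.   85.6  51. ]] [554.6 189.6  51. ]
knob top [496.5 187.6  37. ] scene [497.7 191.8  37. ]
hole [426.1 117.1  60. ] [425.6 119.1  60. ]
bigring [422.9 114.8  19. ]
midring [424.5 115.8  40. ]
vialtop [399.1 197.4  54. ] [398.4 200.4  54. ]
s [550.4 254.5  26. ]
m [552.2 188.   26. ]
l [553.6 122.   26. ]
```

Run:
```python
from h import *
np.set_printoptions(precision=1,suppress=True)
print(tri([('scene',(350,240)),('top',(405,163))]),tri([('scene',(448,310)),('top',(480,155))]))
for p in [(355,240),(355,168),(512,240)]: print(onz('top',p,0),onz('top',p,100))
o=ctrl.get_obs(); print(np.degrees(R.from_rotvec(o['orientation']).as_euler('zyx')),R.from_rotvec(o['orientation']).as_matrix())
snap('scene','s2.png',[270,200,512,384],3)
```

```text
[511.2 -79.4 194.5] [ 545.  -214.4  179.4]
[420.3 -50.1   0. ] [414.1 -27.8 100. ]
[565.2 -54.3   0. ] [543.3 -31.6 100. ]
[ 423.4 -357.9    0. ] [ 416.9 -302.2  100. ]
[-12.7   0.  180. ] [[ 1.   0.2  0. ]
 [ 0.2 -1.  -0. ]
 [ 0.   0.  -1. ]]
```

View pics/s2.png

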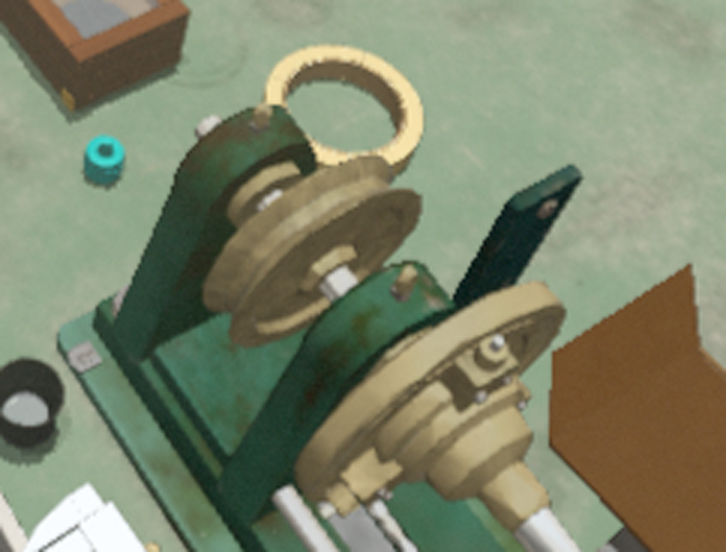

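Request:
jog_arm --steps '[[[0,0,-0.02,0,0,6.35,-1],[0,0,-0.025,0,0,6.35,-1],[0.015,-0.033,0,0,0,0,-1],[0.015,-0.033,0,0,0,0,-1],[0.015,-0.033,0,0,0,0,-1],[0.015,-0.033,0,0,0,0,-1],[0.015,-0.033,0,0,0,0,-1],[0.015,-0.033,0,0,0,0,-1],[0.015,-0.033,0,0,0,0,-1],[0.015,-0.033,0,0,0,0,-1],[0.015,-0.033,0,0,0,0,-1],[0.015,-0.033,0,0,0,0,-1],[0.015,-0.033,0,0,0,0,-1],[0.015,-0.033,0,0,0,0,-1],[0.015,-0.033,0,0,0,0,-1],[0.015,-0.033,0,0,0,0,-1],[0.015,-0.033,0,0,0,0,-1],[0.015,-0.033,0,0,0,0,-1]]]'

```text
t: 2.85
ee_pos: [377.7, -79.9, 450.1]
orientation: [3.141, 0.0, 0.002]
ft_force: [0.2, -0.6, 0.6]
width: 87.9
```

Request:
jog_arm --steps '[[[0.0146,-0.0336,0.01,0,0,0,-1],[0.0146,-0.0336,0.01,0,0,0,-1],[0.0146,-0.0336,0.01,0,0,0,-1],[0.0146,-0.0336,0.01,0,0,0,-1],[0.0146,-0.0336,0.01,0,0,0,-1],[0.0146,-0.0336,0.01,0,0,0,-1],[0.0146,-0.0336,0.01,0,0,0,-1],[0.0146,-0.0336,0.01,0,0,0,-1],[0,0,0.03,0,0,0,-1],[0,0,0.03,0,0,0,-1],[0,0,0.03,0,0,0,-1],[0,0,0,0,0,0,-1],[0,0,0,0,0,0,-1]]]'

```text
t: 3.93
ee_pos: [493.8, 187.1, 278.8]
orientation: [3.14, 0.0, -0.005]
ft_force: [-0.3, -0.3, -0.2]
width: 87.5
```

Run:
```python
from h import *
snap('scene','s3.png',[170,100,370,250],4)
snap('top','t3.png',[130,80,330,230],4)
print(proj('top',[[494,189,98]]),proj('scene',[[494,189,98]]))
```

```text
[[232.26747022 194.08164717]] [[258.99226461 170.50778146]]
```

View pics/s3.png

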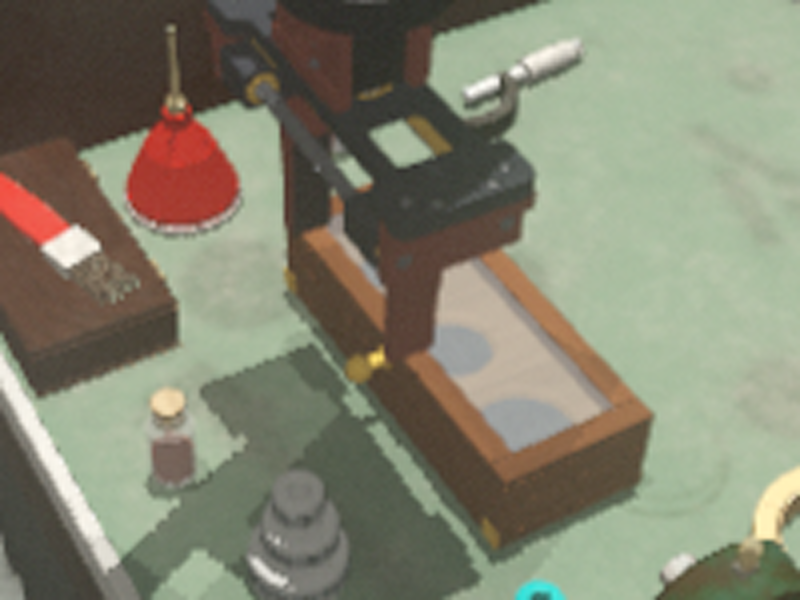

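View pics/t3.png

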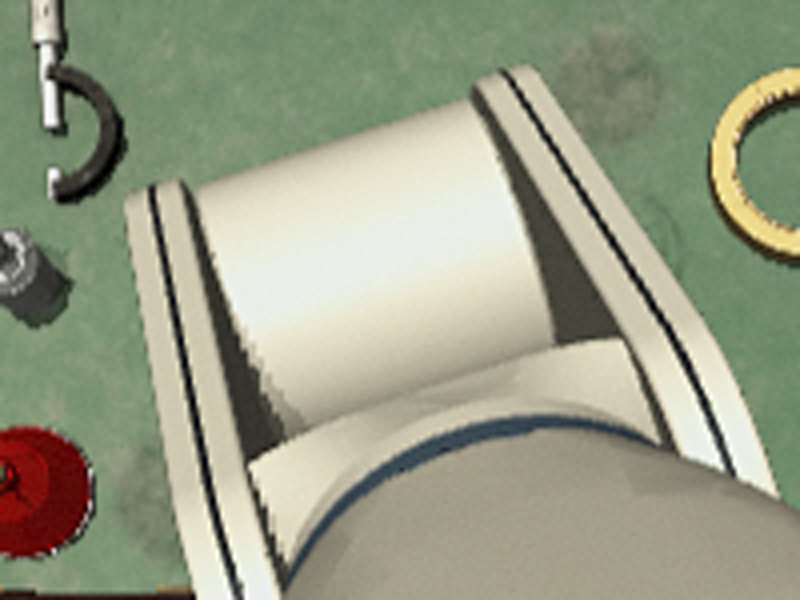

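Request:
jog_arm --steps '[[[0.001,-0.001,0.03,0,0,0,-1],[0,0,0.03,0,0,0,-1],[0,0,0.01,0,0,0,-1],[0,0,0,0,0,0,1],[0,0,0,0,0,0,1],[0,0,0,0,0,0,1],[0,0,0,0,0,0,1],[0,0,0,0,0,0,1],[0,0,0,0,0,0,1],[0,0,0,0,0,0,1],[0,0,0,0,0,0,1],[0,0,0,0,0,0,1]]]'

```text
t: 5.03
ee_pos: [495.2, 188.2, 209.8]
orientation: [-3.142, -0.0, -0.0]
ft_force: [-0.1, 0.3, -0.8]
width: 31.5
```

Request:
jog_arm --steps '[[[0,0,0,0,0,0,1],[0,0,0,0,0,0,1],[0,0,0,0,0,0,1],[0,0,0,0,0,0,1]]]'

```text
t: 5.37
ee_pos: [495.2, 188.0, 209.6]
orientation: [3.141, 0.0, -0.0]
ft_force: [-0.1, -2.1, -0.3]
width: 11.8
```

Request:
jog_arm --steps '[[[0,0,-0.002,0,0,0,1],[0,0,-0.002,0,0,0,1]]]'

```text
t: 5.53
ee_pos: [495.5, 188.1, 213.7]
orientation: [3.141, 0.0, 0.001]
ft_force: [2.7, -2.6, -1.6]
width: 12.1
```

Run:
```python
from h import *
o=ctrl.get_obs();print(o['width'],o['ft_force'])
snap('scene','s4.png',[210,140,330,230],6)
```

```text
12.142242869357501 [ 2.73220609 -2.58954327 -1.63349429]
```

View pics/s4.png

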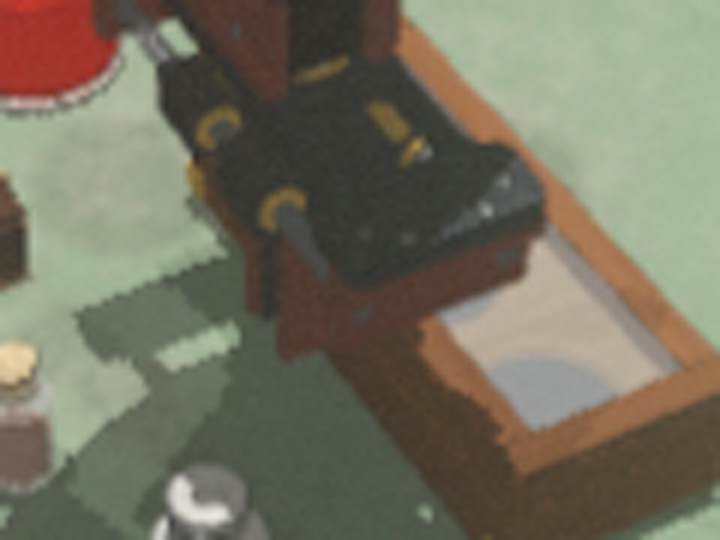

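Request:
jog_arm --steps '[[[0.0018,0,-0.0101,0,0,0,1],[0.0028,0,-0.0098,0,0,0,1],[0.0038,0,-0.0095,0,0,0,1],[0.0047,0,-0.0091,0,0,0,1],[0.0056,0,-0.0086,0,0,0,1],[0.0064,0,-0.008,0,0,0,1]]]'

```text
t: 6.08
ee_pos: [520.6, 188.4, 269.9]
orientation: [-3.141, -0.0, 0.0]
ft_force: [1.5, 1.3, -2.9]
width: 12.1
```

Run:
```python
from h import *
o=ctrl.get_obs();print(o['width'],o['ft_force'])
snap('scene','s5.png',[190,100,350,220],5)
```

```text
12.104905275931705 [ 1.46740606  1.33420832 -2.93369496]
```

View pics/s5.png

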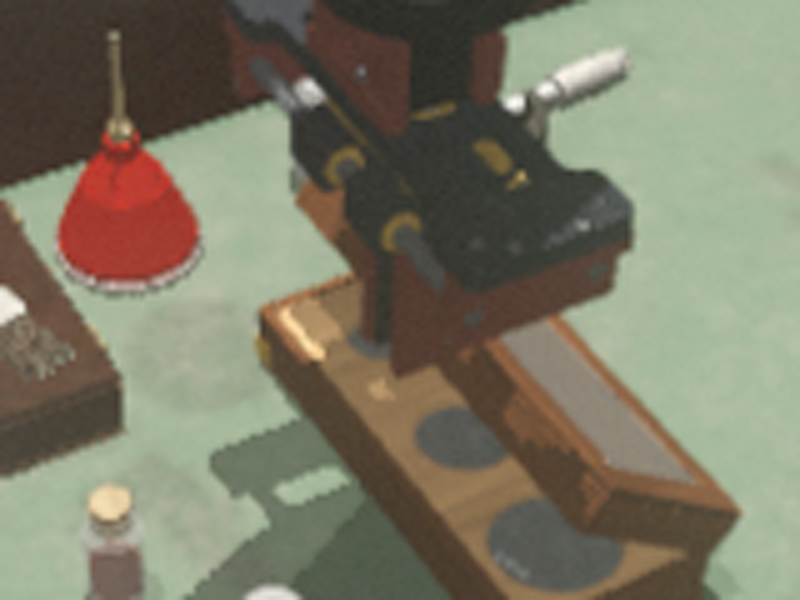

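The lid is rising with the knob held in the grip. I'll keep following the arc.

Request:
jog_arm --steps '[[[0.0072,0,-0.0073,0,0,0,1],[0.0079,0,-0.0065,0,0,0,1],[0.0085,0,-0.0057,0,0,0,1],[0.009,0,-0.0048,0,0,0,1],[0.0094,0,-0.0039,0,0,0,1],[0.0098,0,-0.003,0,0,0,1],[0.0101,0,-0.002,0,0,0,1],[0.0102,0,-0.001,0,0,0,1],[0.0102,0,0,0,0,0,1],[0.0102,0,0.001,0,0,0,1],[0,0,0,0,0,0,1]]]'

```text
t: 7.05
ee_pos: [615.1, 189.7, 302.7]
orientation: [-3.138, 0.001, -0.005]
ft_force: [0.2, 9.6, 2.0]
width: 12.3
```

Run:
```python
from h import *
o=ctrl.get_obs();print(o['width'],o['ft_force'])
snap('scene','s6.png',[190,70,350,220],4)
```

```text
12.254696103541974 [0.24661643 9.56972395 2.00270494]
```

View pics/s6.png

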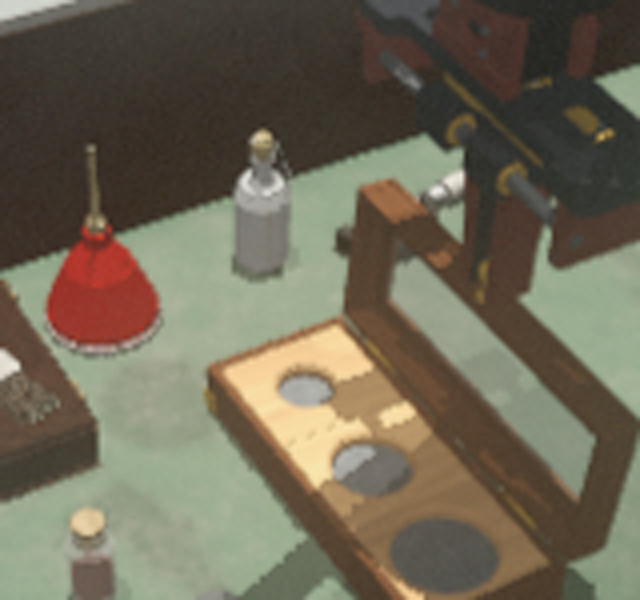

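Request:
jog_arm --steps '[[[0.003,0,0,0,0,0,0],[0,0,0,0,0,0,0],[0,0,0,0,0,0,0],[0,0,0,0,0,0,0],[0,0,0,0,0,0,0],[0,0,-0.03,0,0,0,0],[0,0,-0.03,0,0,0,0],[-0.03,0.01,-0.01,0,0,0,0],[-0.04,0.01,0,0,0,0,0],[-0.04,0.01,0,0,0,0,0],[-0.04,0.01,0,0,0,0,0],[-0.04,0.01,0,0,0,0,0],[0,0,0,0,0,0,0]]]'

```text
t: 8.18
ee_pos: [418.2, 136.0, 370.4]
orientation: [3.139, 0.0, -0.014]
ft_force: [-0.1, -0.5, -0.9]
width: 44.0
```

Run:
```python
from h import *
for n in ('scene','top'):snap(n,n[0]+'7.png')
for t in ["seat_large_floor","seat_middle_floor","seat_small_floor","lid_knob","lid_hinge"]:
  for n in ('scene','top'): print(t,n,[(r['uv'],round(r['p'],2)) for r in ctrl.landmark_of(t,n)][:3])
```

```text
seat_large_floor scene [([296.4, 212.3], 0.88), ([326.2, 135.8], 0.39)]
seat_large_floor top [([268.8, 171.1], 0.71)]
seat_middle_floor scene [([283.3, 190.4], 0.8)]
seat_middle_floor top [([235.8, 171.4], 0.56)]
seat_small_floor scene [([263.5, 168.7], 0.9)]
seat_small_floor top [([205.9, 169.4], 0.83)]
lid_knob scene [([323.2, 136.9], 0.76)]
lid_knob top [([232.9, 108.7], 0.93)]
lid_hinge scene [([299.0, 175.0], 0.57), ([211.6, 210.5], 0.57)]
lid_hinge top [([231.2, 150.0], 0.71)]
```

View pics/s7.png

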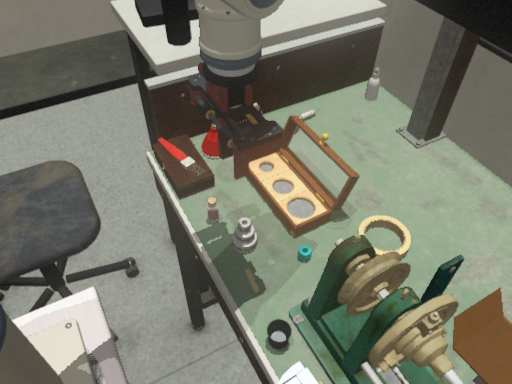

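View pics/t7.png

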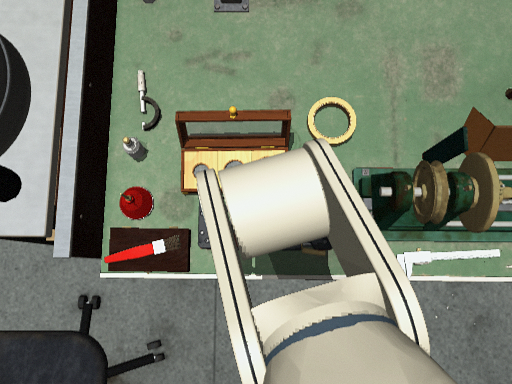

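Run:
```python
from h import *
np.set_printoptions(precision=1,suppress=True)
for k,a,b in [('L',(296.4,212.3),(268.8,171.1)),('M',(283.3,190.4),(235.8,171.4)),('S',(263.5,168.7),(205.9,169.4))]:
    print(k,onz('scene',a,19),onz('top',b,19))
snap('scene','s8.png',[230,140,340,250],7)
for P,r in [((554,122.5,27),27.5),((552.6,189,27),21.5),((551.3,255.5,27),15.5)]:
    th=np.linspace(0,2*np.pi,5)[:4]
    print((proj('scene',[np.array(P)+[r*np.cos(t),r*np.sin(t),0] for t in th])-[230,140])*7+3)
```

```text
L [542.7 121.8  19. ] [553.3 120.6  19. ]
M [550.5 184.8  19. ] [552.1 185.9  19. ]
S [546. 260.  19.] [555.6 245.3  19. ]
[[584.6 440.2]
 [451.  410.6]
 [419.6 509.7]
 [557.  541. ]]
[[438.5 300.9]
 [339.  279.4]
 [313.1 350.4]
 [414.7 372.8]]
[[304.2 172.3]
 [235.6 158. ]
 [216.2 205. ]
 [285.7 219.8]]
```

View pics/s8.png

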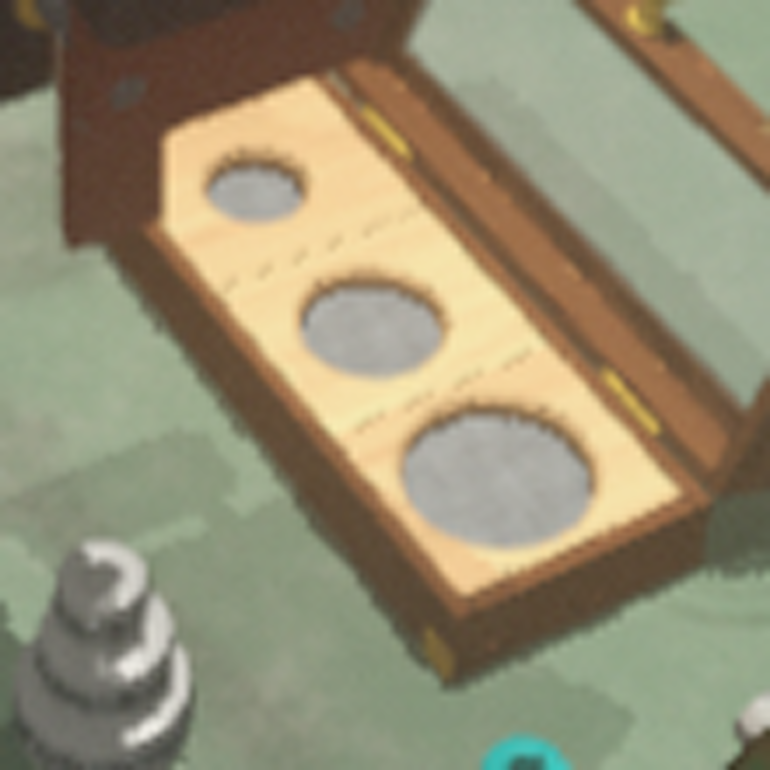

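Request:
jog_arm --steps '[[[0.007,0.0185,0.03,0,0,0,0],[0,0,0.04,0,0,0,0],[0,0,0.03,0,0,0,0],[0,0,0.02,0,0,0,0],[0,0,0.01,0,0,0,0],[0,0,0,0,0,0,0],[0,0,0,0,0,0,0]]]'

```text
t: 9.42
ee_pos: [433.1, 119.8, 242.1]
orientation: [3.141, 0.0, -0.001]
ft_force: [0.6, 0.3, 0.1]
width: 44.1
```

Run:
```python
from h import *
print(ctrl.get_obs()['ee_pos'],ctrl.get_obs()['qpos'])
snap('scene','s9.png',[190,160,310,250],6)
```

```text
[433.07283558 119.77953364 242.11294019] [ 2.43351602e-01  4.56617280e-01  2.10487777e+00 -2.17829740e-05
  5.80561567e-01  1.81387798e+00]
```

View pics/s9.png

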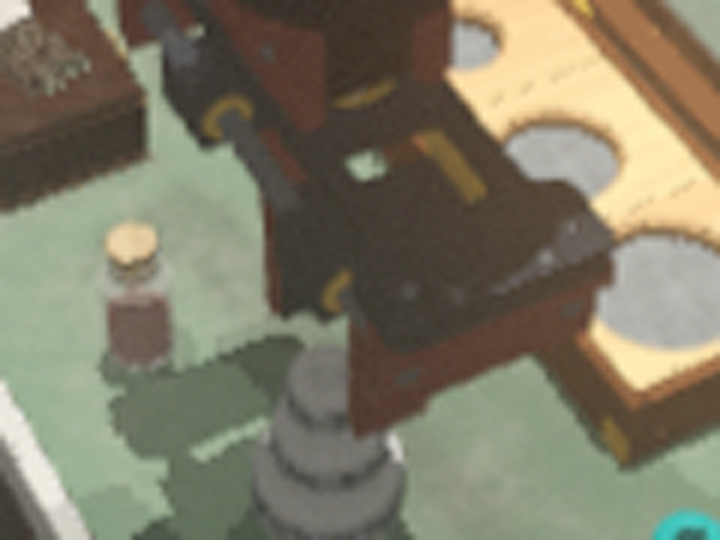

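Request:
jog_arm --steps '[[[-0.0075,0.002,0,0,0,0,0],[0,0,0.009,0,0,0,0],[0,0,0,0,0,0,1],[0,0,0,0,0,0,1],[0,0,0,0,0,0,1],[0,0,0,0,0,0,1],[0,0,0,0,0,0,1],[0,0,0,0,0,0,1]]]'

```text
t: 10.13
ee_pos: [425.5, 117.7, 233.2]
orientation: [-3.141, -0.0, -0.001]
ft_force: [-0.0, 1.4, 2.7]
width: 23.0
```

Run:
```python
from h import *
snap('scene','s10.png',[190,160,310,250],6)
```

```text
(no output)
```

View pics/s10.png

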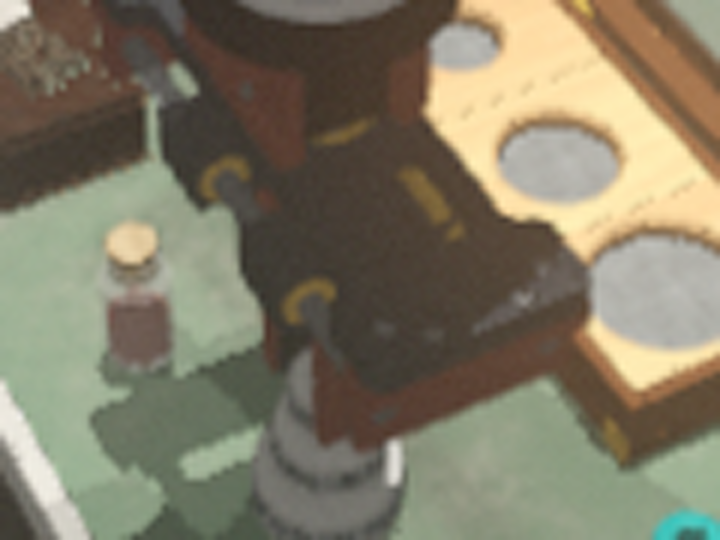

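Request:
jog_arm --steps '[[[0,0,-0.01,0,0,0,1],[0,0,-0.03,0,0,0,1],[0,0,-0.02,0,0,0,1],[0.025,-0.0275,0,0,0,0,1],[0.025,-0.0275,0,0,0,0,1],[0.025,-0.0275,0,0,0,0,1],[0.025,-0.0275,0,0,0,0,1],[0.025,-0.0275,0,0,0,0,1],[0,0,0.01,0,0,0,1],[0,0,0.01,0,0,0,1],[0,0,0,0,0,0,1]]]'

```text
t: 11.1
ee_pos: [548.8, 254.6, 270.8]
orientation: [3.14, 0.001, -0.007]
ft_force: [-0.8, -1.0, -1.4]
width: 22.9
```

Run:
```python
from h import *
o=ctrl.get_obs();print(o['ee_pos'],o['width'])
snap('scene','s11.png',[190,100,310,250],4)
snap('top','t11.png',[170,90,330,290],3)
```

```text
[548.79738873 254.5574741  270.81529728] 22.92052461121478
```

View pics/s11.png

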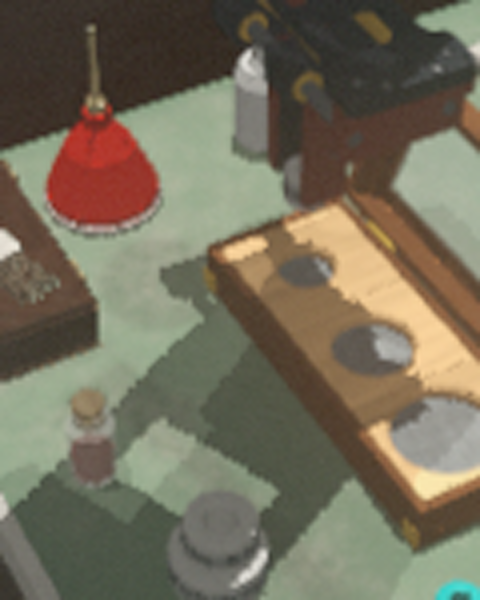

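View pics/t11.png

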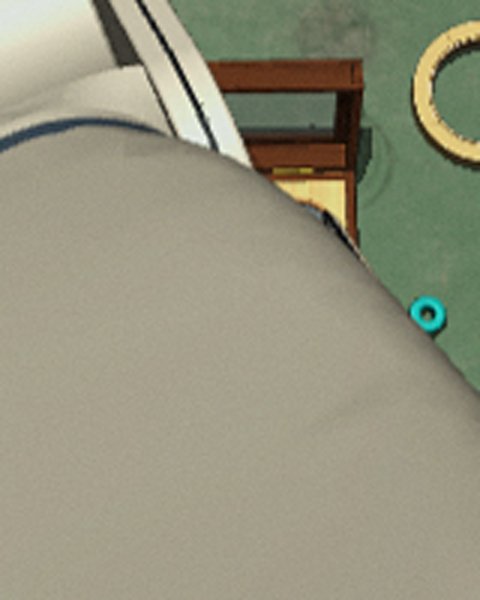

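Request:
jog_arm --steps '[[[0.002,-0.001,0.02,0,0,0,1],[0,0,0.02,0,0,0,1],[0,0,0.006,0,0,0,1],[0,0,0,0,0,0,1],[0,0,0,0,0,0,1]]]'

```text
t: 11.62
ee_pos: [552.1, 255.7, 227.4]
orientation: [3.141, -0.001, -0.001]
ft_force: [-0.3, -0.5, -1.2]
width: 23.0
```

Run:
```python
from h import *
o=ctrl.get_obs();print(o['ee_pos'],o['width'],o['ft_force'])
snap('scene','s12.png',[210,120,310,220],7)
```

```text
[552.13965674 255.7251818  227.41079042] 23.00293612442374 [-0.3469717  -0.51389305 -1.22591169]
```

View pics/s12.png

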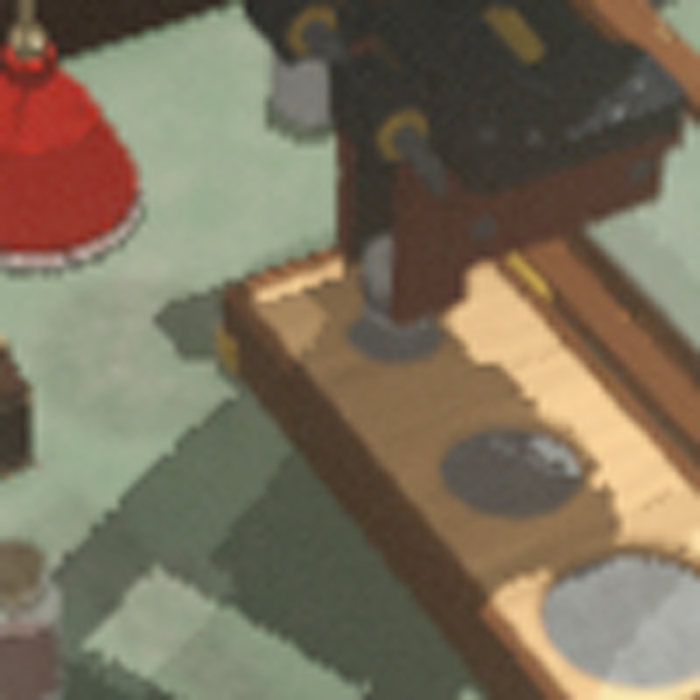

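Request:
jog_arm --steps '[[[-0.001,0,0.005,0,0,0,1],[0,0,0.005,0,0,0,1],[0,0,0.003,0,0,0,1],[0,0,0,0,0,0,1]]]'

```text
t: 12.0
ee_pos: [551.0, 256.1, 213.4]
orientation: [3.141, 0.0, -0.001]
ft_force: [-0.6, -0.5, -0.4]
width: 22.7
```

Request:
jog_arm --steps '[[[0,0,0.001,0,0,0,1],[0,0,0,0,0,0,1],[0,0,0,0,0,0,0],[0,0,0,0,0,0,0],[0,0,0,0,0,0,0],[0,0,0,0,0,0,0],[0,0,-0.02,0,0,0,0],[0,0,-0.04,0,0,0,0],[0,0.03,-0.02,0,0,0,0],[0,0.03,0,0,0,0,0]]]'

```text
t: 12.83
ee_pos: [552.9, 197.2, 297.7]
orientation: [-3.139, -0.005, -0.013]
ft_force: [0.9, -0.5, -0.7]
width: 43.8
```

Run:
```python
from h import *
o=ctrl.get_obs();print(o['ee_pos'],o['width'],o['ft_force'])
snap('scene','s13.png',[190,120,310,260],5)
snap('top','t13.png',[170,90,330,290],3)
```

```text
[552.92801438 197.23175766 297.73200539] 43.801301492608395 [ 0.85055853 -0.53602818 -0.72320033]
```

View pics/s13.png

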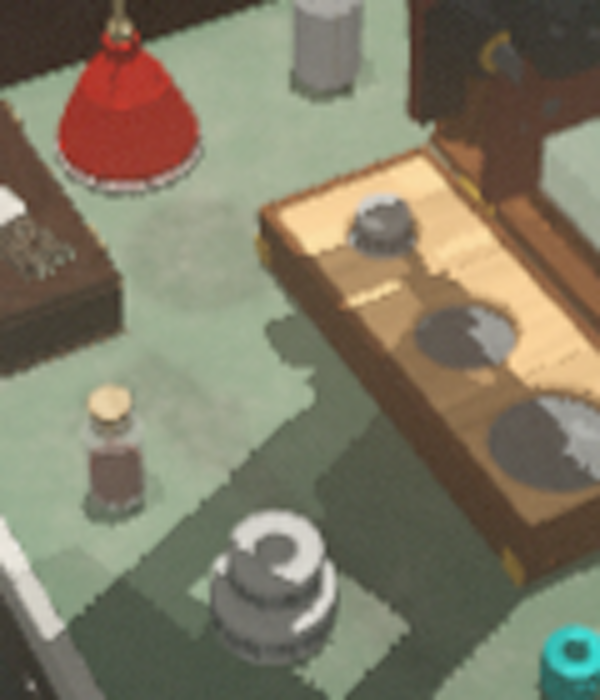

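Run:
```python
from h import *
np.set_printoptions(precision=1,suppress=True)
print(onz('scene',(190+276/5-.4,120+551/5-.4),40))
for z,r in ((40,18),(20,24),(0,24)):
    th=np.linspace(0,2*np.pi,9)[:8]
    print(z,((proj('scene',[np.array([425.5,117.5,z])+[r*np.cos(t),r*np.sin(t),0] for t in th])-[190,120])*5+2).astype(int).tolist())
```

```text
[425.2 116.4  40. ]
40 [[318, 530], [289, 512], [252, 514], [228, 537], [231, 566], [260, 586], [298, 583], [322, 559]]
20 [[331, 557], [294, 533], [246, 537], [214, 566], [218, 606], [256, 631], [305, 627], [337, 596]]
0 [[331, 589], [294, 565], [247, 569], [215, 599], [219, 638], [256, 663], [305, 659], [336, 628]]
```

Request:
jog_arm --steps '[[[-0.0315,0.0195,0,0,0,0,-0.5],[-0.0315,0.0195,0,0,0,0,-0.5],[-0.0315,0.0195,0,0,0,0,-0.5],[-0.0315,0.0195,0,0,0,0,-0.5],[0,0,0.03,0,0,0,-0.5],[0,0,0.02,0,0,0,-0.5],[0,0,0,0,0,0,-0.5],[0,0,0,0,0,0,-0.5]]]'

```text
t: 13.6
ee_pos: [425.2, 118.4, 242.4]
orientation: [3.141, 0.0, -0.004]
ft_force: [-0.1, 0.5, 0.6]
width: 66.2
```

Request:
jog_arm --steps '[[[0,0.001,0.02,0,0,0,-0.5],[0,0,0.009,0,0,0,-0.5],[0,0,0,0,0,0,-0.5],[0,0,0,0,0,0,1],[0,0,0,0,0,0,1],[0,0,0,0,0,0,1],[0,0,0,0,0,0,1],[0,0,0,0,0,0,1],[0,0,0,0,0,0,1],[0,0,0,0,0,0,1]]]'

```text
t: 14.43
ee_pos: [425.5, 117.2, 214.4]
orientation: [-3.141, -0.0, -0.001]
ft_force: [0.1, 0.2, 5.9]
width: 34.8
```

Request:
jog_arm --steps '[[[0,0,-0.01,0,0,0,1],[0,0,-0.03,0,0,0,1],[0,0,-0.02,0,0,0,1],[0.03,-0.018,0,0,0,0,1],[0.032,-0.018,0,0,0,0,1],[0.032,-0.018,0,0,0,0,1],[0.032,-0.0175,0,0,0,0,1],[0,0,0.02,0,0,0,1],[0,0,0.02,0,0,0,1],[0,0,0,0,0,0,1],[0,0,0,0,0,0,1],[0,0,0,0,0,0,1]]]'

```text
t: 15.43
ee_pos: [551.2, 188.6, 234.8]
orientation: [-3.142, -0.0, -0.0]
ft_force: [-0.1, 0.8, -1.5]
width: 35.5
```

Run:
```python
from h import *
o=ctrl.get_obs();print(o['ee_pos'],o['width'],o['ft_force'])
snap('scene','s14.png',[210,130,330,250],6)
```

```text
[551.19679096 188.61048712 234.78447165] 35.48468898513876 [-0.06712703  0.77919336 -1.45386311]
```

View pics/s14.png

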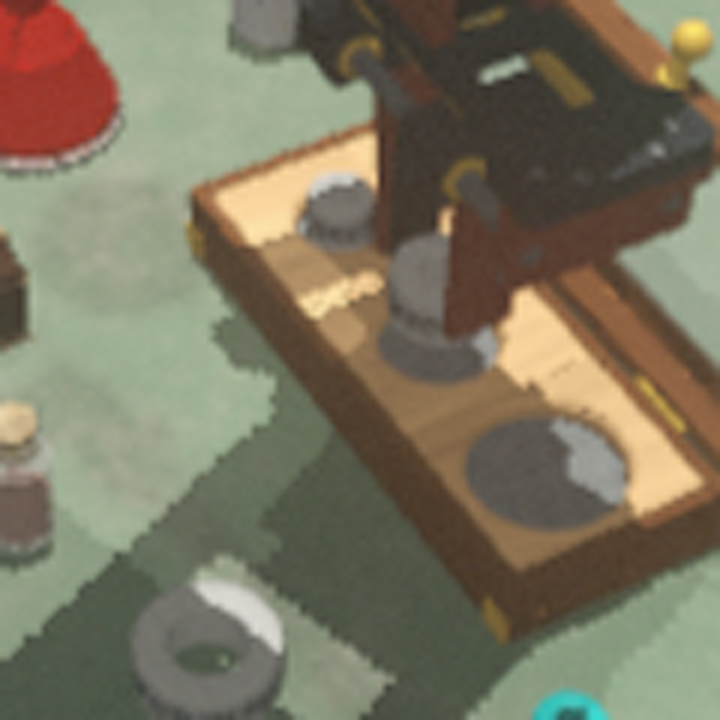

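Request:
jog_arm --steps '[[[0.001,0,0.006,0,0,0,1],[0,0,0.006,0,0,0,1],[0,0,0.005,0,0,0,1],[0,0,0.002,0,0,0,1],[0,0,0,0,0,0,1],[0,0,0,0,0,0,1]]]'

```text
t: 15.98
ee_pos: [552.2, 188.7, 214.7]
orientation: [3.141, 0.0, -0.001]
ft_force: [0.6, -0.5, -2.2]
width: 35.1
```

Request:
jog_arm --steps '[[[0,0,0.0015,0,0,0,1],[0,0,0,0,0,0,1],[0,0,0,0,0,0,-0.18],[0,0,0,0,0,0,-0.18],[0,0,0,0,0,0,-0.18],[0,0,0,0,0,0,-0.18],[0,0,-0.02,0,0,0,-0.18],[0,0,-0.04,0,0,0,-0.18],[-0.031,0.018,-0.02,0,0,0,-0.6],[-0.032,0.018,0,0,0,0,-0.6],[-0.032,0.018,0,0,0,0,-0.6],[-0.032,0.018,0,0,0,0,-0.6],[0,0,0.02,0,0,0,-0.6],[0,0,0.02,0,0,0,-0.6],[0,0,0,0,0,0,-0.6],[0,0,0,0,0,0,-0.6]]]'

```text
t: 17.32
ee_pos: [425.2, 116.6, 253.3]
orientation: [3.141, -0.0, -0.003]
ft_force: [-0.9, -0.5, 0.2]
width: 69.8
```

Run:
```python
from h import *
o=ctrl.get_obs();print(o['ee_pos'],o['width'],o['ft_force'])
snap('scene','s15.png',[190,130,330,250],5)
```

```text
[425.21975673 116.59530008 253.26657886] 69.81036394833369 [-0.9368571  -0.50231538  0.2433839 ]
```

View pics/s15.png

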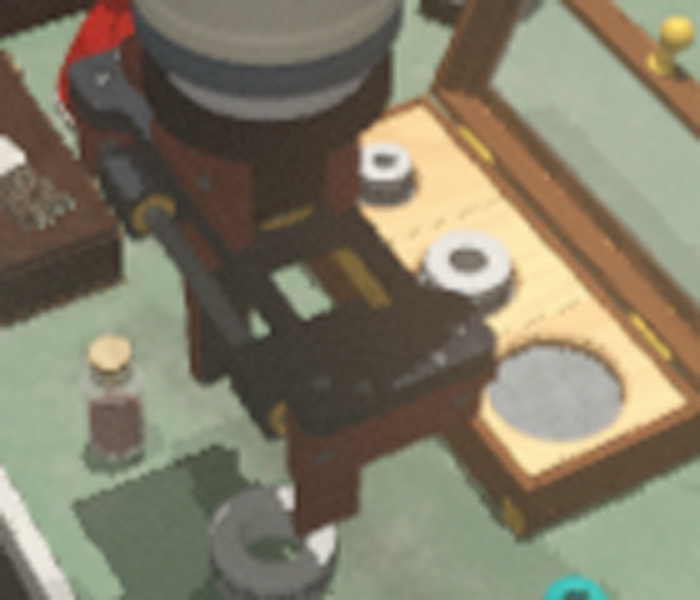

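Request:
jog_arm --steps '[[[0,-0.001,0.03,0,0,0,-0.6],[0,0,0.02,0,0,0,-0.6],[0,0,0.009,0,0,0,-0.6],[0,0,0,0,0,0,-0.6],[0,0,0,0,0,0,1],[0,0,0,0,0,0,1],[0,0,0,0,0,0,1],[0,0,0,0,0,0,1],[0,0,0,0,0,0,1],[0,0,0,0,0,0,1]]]'

```text
t: 18.2
ee_pos: [425.7, 117.7, 195.4]
orientation: [-3.141, -0.0, -0.003]
ft_force: [-0.1, -1.0, 8.4]
width: 47.1
```

Request:
jog_arm --steps '[[[0,0,-0.01,0,0,0,1],[0,0,-0.03,0,0,0,1],[0,0,-0.03,0,0,0,1],[0.032,-0.001,0,0,0,0,1],[0.032,-0.001,0,0,0,0,1],[0.032,-0.001,0,0,0,0,1],[0.032,-0.002,0,0,0,0,1],[0,0,0.015,0,0,0,1],[0,0,0.015,0,0,0,1],[0,0,0,0,0,0,1],[0,0,0,0,0,0,1],[0,0,0,0,0,0,1]]]'

```text
t: 19.2
ee_pos: [553.1, 122.7, 235.2]
orientation: [-3.142, -0.0, 0.0]
ft_force: [-1.1, -1.0, -1.3]
width: 47.1
```

Run:
```python
from h import *
o=ctrl.get_obs();print(o['ee_pos'],o['width'],o['ft_force'])
snap('scene','s16.png',[210,130,350,250],5)
```

```text
[553.09247079 122.72368887 235.20855007] 47.11358155476805 [-1.08875715 -0.96375508 -1.29158668]
```

View pics/s16.png

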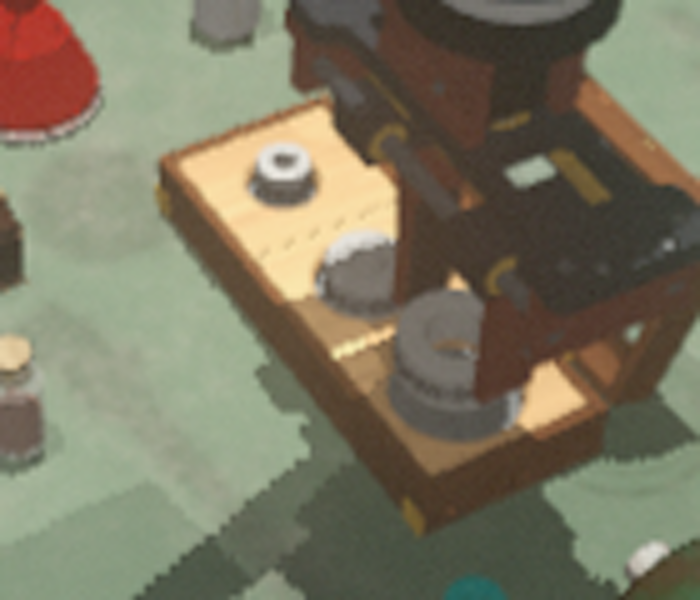

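Request:
jog_arm --steps '[[[0,0,0.006,0,0,0,1],[0,0,0.006,0,0,0,1],[0,0,0.005,0,0,0,1],[0,0,0.002,0,0,0,1],[0,0,0,0,0,0,1],[0,0,0,0,0,0,1]]]'

```text
t: 19.75
ee_pos: [553.3, 122.7, 215.2]
orientation: [3.141, 0.0, -0.001]
ft_force: [-0.2, 0.1, -1.7]
width: 46.9
```

Free so far. I'll lower it the last bit, open to about 60 mm and retreat.

Request:
jog_arm --steps '[[[0,0,0.001,0,0,0,1],[0,0,0,0,0,0,1],[0,0,0,0,0,0,-0.32],[0,0,0,0,0,0,-0.32],[0,0,0,0,0,0,-0.32],[0,0,0,0,0,0,-0.32],[0,0,-0.02,0,0,0,-0.32],[0,0,-0.04,0,0,0,-0.32],[0,0,-0.04,0,0,0,-0.32],[-0.03,0,-0.04,0,0,0,-0.32],[-0.04,0,-0.04,0,0,0,-0.32],[-0.04,0.02,0,0,0,0,-0.32],[-0.04,0.03,0,0,0,0,-0.32],[-0.02,0.035,0,0,0,0,-0.32],[0,0.035,0,0,0,0,-0.32],[0,0.035,0,0,0,0,-0.32],[0,0.035,0,0,0,0,-0.32],[0,0.035,0,0,0,0,-0.32],[0,0.035,0,0,0,0,-0.32],[0,0,0,0,0,0,-0.32]]]'

```text
t: 21.42
ee_pos: [408.5, -135.4, 377.9]
orientation: [3.14, -0.006, 0.003]
ft_force: [0.9, 0.3, -0.1]
width: 57.7
```

Run:
```python
from h import *
np.set_printoptions(precision=1,suppress=True)
o=ctrl.get_obs();print(o['ee_pos'],o['width'],o['ft_force'])
snap('scene','s17.png',[190,100,350,250],5)
snap('top','t17.png',[170,90,330,270],4)
for n in('scene','top'):
  for t in ['ring_large_centre','ring_middle_centre','ring_small_centre']:
    print(n,t,[(np.array(r['uv']),onz(n,r['uv'],29),round(r['p'],2)) for r in ctrl.landmark_of(t,n)][:3])
```

```text
[ 408.5 -135.4  377.9] 57.65798128736736 [ 0.9  0.3 -0.1]
scene ring_large_centre []
scene ring_middle_centre [(array([284.6, 184.6]), array([556. , 189.8,  29. ]), 0.61)]
scene ring_small_centre [(array([305.3, 251.5]), array([502. ,  29.1,  29. ]), 0.41)]
top ring_large_centre [(array([266.8, 169.8]), array([553.7, 124.9,  29. ]), 0.65)]
top ring_middle_centre [(array([234.3, 168.8]), array([555.1, 188.6,  29. ]), 0.58), (array([202. , 169.6]), array([553. , 251.9,  29. ]), 0.25)]
top ring_small_centre [(array([203.8, 170.6]), array([551. , 248.3,  29. ]), 0.67), (array([310.3, 196.3]), array([502. ,  40.4,  29. ]), 0.64)]
```

View pics/s17.png

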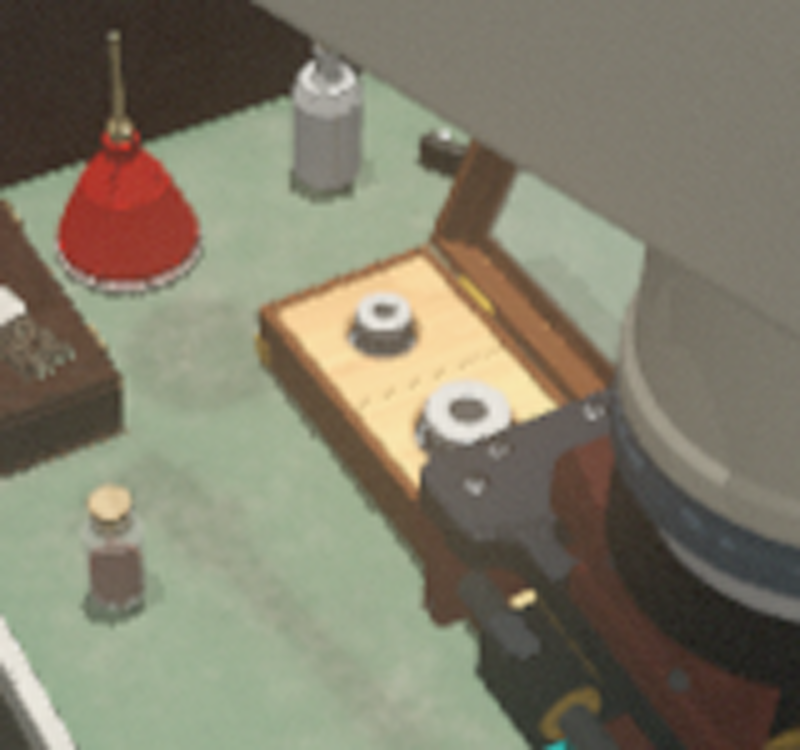

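View pics/t17.png

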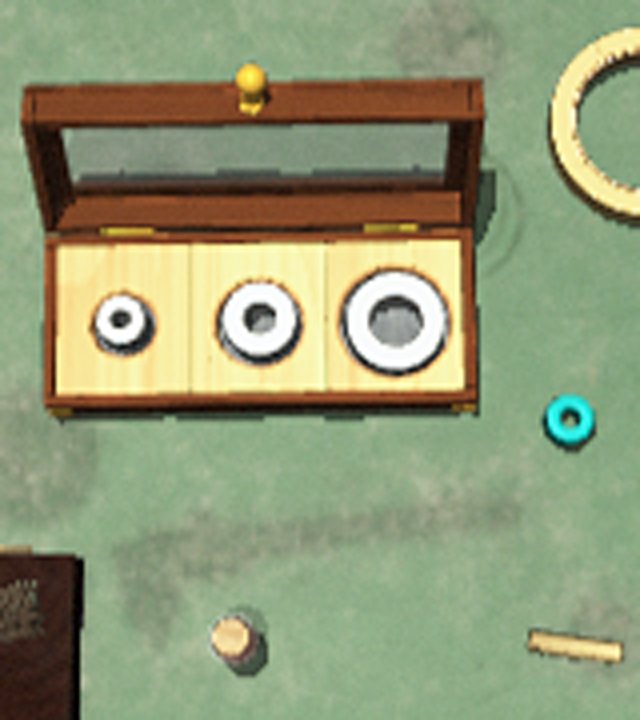

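Request:
jog_arm --steps '[[[0,0,-0.04,0,0,0,-0.32],[-0.01,0,-0.04,0,0,0,-0.32],[-0.01,0.035,0,0,0,0,-0.32],[0,0.035,0,0,0,0,-0.32],[0,0.035,0,0,0,0,-0.32],[0,0.035,0,0,0,0,-0.32],[0,0.035,0,0,0,0,-0.32],[0,0.035,0,0,0,0,-0.32],[0,0,0,0,0,0,-0.32]]]'

```text
t: 22.57
ee_pos: [388.9, -344.8, 457.5]
orientation: [3.139, -0.002, 0.002]
ft_force: [0.4, 0.3, 0.4]
width: 58.1
```

Run:
```python
from h import *
np.set_printoptions(precision=1,suppress=True)
o=ctrl.get_obs();print(o['ee_pos'],o['ft_force'])
snap('scene','s18.png',[230,120,350,240],6)
T=lambda x,y:(170+(x+.5)/4-.5,90+(y+.5)/4-.5)
for k,p in [('S',(121,320)),('M',(260,318)),('L',(395.5,321))]: print(k,onz('top',T(*p),39))
print('vial',onz('top',T(233,636),54))
for k,P,r in [('S',(551,255.5),12),('M',(552.3,189),18),('L',(553.5,122.5),24)]:
  for z in (39,45):
    q=(proj('scene',[[P[0]+r*np.cos(t),P[1]+r*np.sin(t),z] for t in np.linspace(0,6.28,60)])-[230,120])*6+2.5
    print(k,z,q.min(0),q.max(0))
```

```text
[ 388.9 -344.8  457.5] [0.4 0.3 0.4]
S [550.8 255.   39. ]
M [552.4 187.6  39. ]
L [551.5 121.9  39. ]
vial [398.7 197.3  54. ]
S 39 [189.6 234.2] [257.4 280.6]
S 45 [189.9 221.7] [258.  268.1]
M 39 [270.8 337.2] [376.9 413.1]
M 45 [271.6 324.7] [378.2 400.7]
L 39 [359.  448.6] [507.2 559.3]
L 45 [360.3 436.2] [509.2 547. ]
```

View pics/s18.png

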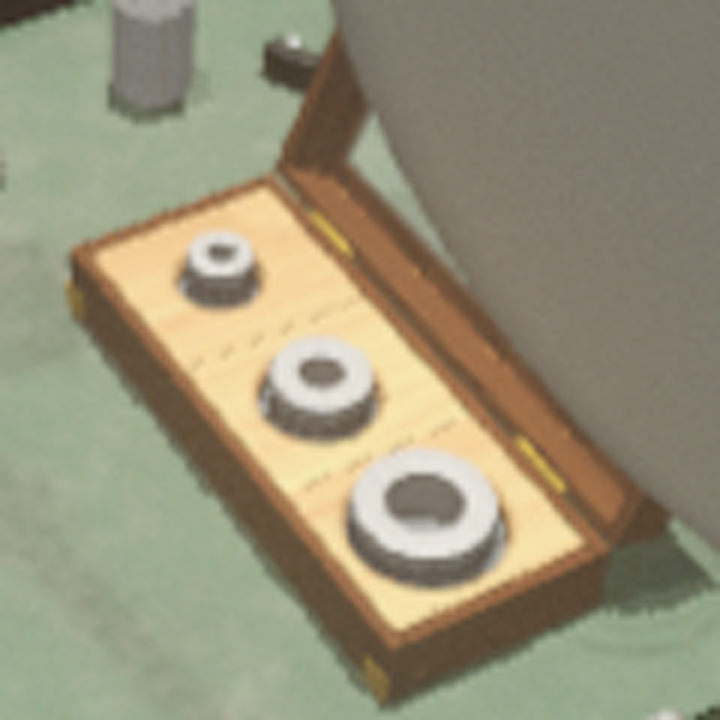

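Run:
```python
from h import *
a=[ctrl.get_image('top')[150:195,180:295,::-1].astype(float) for _ in range(4)]
cv2.imwrite('pics/t19.png',cv2.resize(np.mean(a,0).astype('uint8'),None,fx=6.9,fy=6.9,interpolation=cv2.INTER_CUBIC))
b=[ctrl.get_image('scene')[185:225,275:330,::-1].astype(float) for _ in range(4)]
cv2.imwrite('pics/s19.png',cv2.resize(np.mean(b,0).astype('uint8'),None,fx=14,fy=14,interpolation=cv2.INTER_CUBIC))
```

```text
(no output)
```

View pics/t19.png

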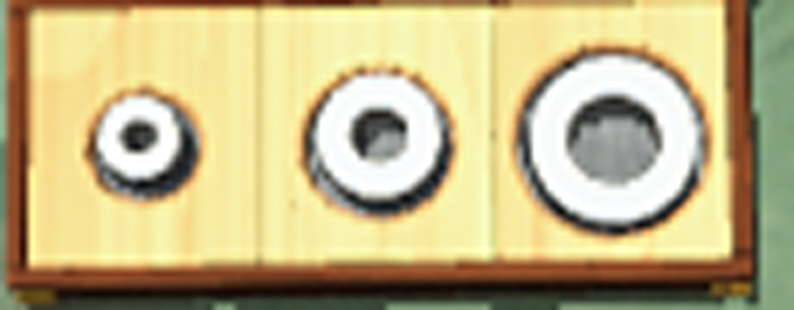

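View pics/s19.png

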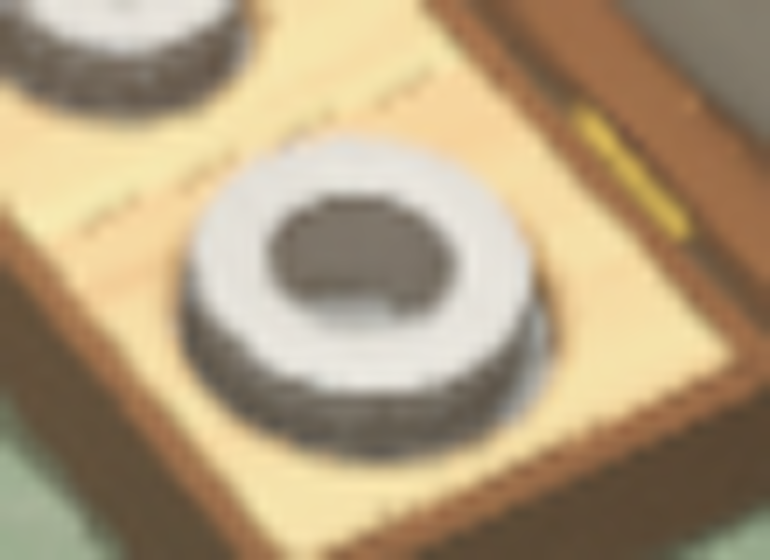

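Run:
```python
from workcell import ctrl
print(ctrl.close_job())
```

```text
the job is handed in; nothing more can be done
None
```

I opened the lid by its knob until it fell back onto its stop, then placed the small, middle and large rings in their own recesses. The job was handed in at about 23 s; it reported no verdict.

**Rings:** The last camera checks put all three within about 2 mm of their recess centres. They look flat and fully down, with their top rims at the expected height of 39 mm. The large ring sits about 1.5–2 mm toward the front of its recess, within its clearance.

**Lid and vial:** The lid was standing open in the final top view. The vial's position there was within 1 mm of where it started, and the arm was clear of everything.

**Disagreements:**
- The two cameras differ by about 2 mm in y.
- In the final pictures the trained networks missed the large ring in the scene view. They also reported the turquoise look-alike as the small ring there.
- I therefore relied on my own measurements from the pictures for the final positions. The gripper met no resistance while lowering any of the rings.

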